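# Run the crab apples from the chute into the tray

## Robot

A 7-joint arm with a two-finger parallel gripper is mounted at the origin on the work surface. World frame = base frame: x ahead of the robot, y to its left, z up, the work surface at z = 0. Lengths are in m, angles in rad, forces in N, time in s.
With the tool pointing down it reaches from about 0.35 to 0.775 m from the base axis. Payload 3.1 kg.
Tool frame: the origin (TCP) lies between the finger pads; the fingertips stand 11 mm ahead of it and the grasp point (between the pads) lies 8 mm behind it; z points along the fingers, y is the line along which they close (so a half turn about z gives the same grasp; the last joint's range is limited). The gripper opens to 85 mm and grips with 20 to 120 N. Pads are 22 mm wide; open, the fingers measure 114 mm over their backs; the gripper's body (76 mm by 85 mm) begins 54 mm behind the grasp point. The pads swing forward as they close: fully open they stand 13 mm farther back than shut.
Start: joints at [-1.189, 0.311, 0.014, 1.512, -0.004, 1.319, -0.027], TCP at [0.226, 0.501, 0.242] pointing down, gripper open.
Joint ranges: [-2.7, 2.7], [-0.3, 1.91], [-1.27, 1.3], [0.12, 2.57], [-1.44, 4.58], [0.2, 2.03], [-3.05, 3.05]. Speed limits (rad/s): [2.79, 2.79, 3.14, 3.14, 3.14, 3.14, 3.14].

## Interface

Orientations are given as a rotation vector (axis times angle).
In Python, from bench import robot gives the robot as it stands.
- The arm moves only by the tool jog_arm, never from a script. Its argument "series" is text: rows parted by semicolons, each of 7 numbers parted by spaces: the shift along the world's x, y, z in mm, then the turn, a rotation vector about the world's x, y, z in rad, then the finger opening in mm, from 0 to 85.4. A call has exactly 10 rows; each row shifts and turns the commanded pose from where the row before left it; what a row does not reach is not made up. A row lasts 1/10 s, in which the tool goes at most 50 mm and 8.59 degrees, less where a joint would pass 70% of its speed; a pose out of reach is approached as far as the arm can. A call with a gripper value outside its range is refused whole. The fingers move at their own pace and stop on an object; "newtons" is the grip in N (left out, the last holds). Time passes only in rows, so rows that do not move let the fingers close, or fill a call up. It gives the time, the measured TCP pose, the force, the opening and the grip force at its end, in the units of the state.
- robot.get_obs(): the state, without advancing time (a new reading comes with each control period).
- robot.get_image(name): name is "scene" or "top" or "wrist"; returns the picture (420x560x3 uint8, red, green, blue); there is no depth.
- robot.camera_params(name): a dict with "fovy" (degrees; the focal length in pixels is half the picture's height over the tangent of half this angle, whatever the lens; pixels are square), "cx", "cy" (the principal point, pixels), "view" (4x4, takes a point from world to camera coordinates). Camera axes: x right, y down, z forward; pixel columns grow to the right and rows downward; lengths in m; the calibration is good to about 2 mm. A picture is of the moment at which its call begins: read the wrist's pose just before it. camera_params takes no time and is no camera call; for the wrist camera it gives the pose at the moment of the call.
- robot.finish_job(): hands the job in; it is judged then, once.
The state is a dict: "time_s": time; "joint_positions": joint angles; "joint_vel": joint speeds; "effort": joint torques, N m; "position": TCP position; "ee_rot": TCP orientation; "force": force on the tool from outside, world axes, zero at the start; "wrist_torque": the same for the moment, N m; "finger_gap": finger opening in m; "finger_force": force on a finger pad.
Only numpy, scipy, OpenCV 4.12 (cv2) and the standard library are available. Lean on these libraries where they do the work, as an engineer would, in place of code of your own. Each camera call takes 0.05 s, during which the arm holds its last target. There are 200 camera calls.

## Task

Push the empty cardboard tray along the bench until it is fully home under the mouth of the fruit chute, square against the stop bar, then press the chute's lever down by its paddle to raise the heavy flap, and hold it down until all six crab apples have rolled into the tray. Then ease the lever back up until the flap is shut, without letting it slam, and take the hand away. Only push and press with the fingers: grip and lift nothing, leave the apples and the flap untouched and the tray home, and do not disturb the other things on the bench.

Things in the scene. Friction and masses are not known exactly. Their poses are not given: they have to be found in the camera images.
- chute: Steel fruit chute on grey legs, fixed to the bench, 150 mm wide, 230 long, about 200 high. Origin on the bench under its middle, z up. It runs along its own y: open mouth at y = -130 mm (floor 90 mm above the bench), closed rear at y = +100 mm; floor slopes 10 degrees to the mouth; inside 94 mm wide, cheeks 53 mm high. The lever is outside its -x cheek, its paddle behind the rear end.
- tray_home (a point): Where the tray's origin lies when fully home, on the bench 165 mm from the chute's origin along the chute's -y; axes as the chute's. Home means centred under the mouth and against the stop bar: the grey bar, 150 mm long (chute x), 22 to 48 mm above the bench, joining the front legs, its outer face at chute y = -90 mm. The mouth overhangs it by 40 mm.
- lever (a joint): Turn (rad) of the cross shaft carrying lever and flap, 170 mm above the bench at chute y = -10 mm. 0 = at rest: flap shut, long arm rising 18 degrees to the rear. Grows as the paddle is pressed down and the flap rises; hard stop at 0.62. Apples pass under the flap from about 0.4. Nothing holds it open: the flap's weight shuts it. Pressing takes about 5 to 9 N on the paddle.
- paddle (a point): Middle of the top face of the ribbed rubber paddle at the lever's long end, 50 mm (chute x) by 70 mm (along the lever). At rest it is 218 mm behind the shaft along the chute's +y, 91 mm above it (261 mm above the bench) and 68 mm to the chute's -x side. At the hard stop it is 118 mm above the bench, 230 mm behind the shaft. Axes turn with the lever, equal to the chute's at rest.
- flap (a point): Heavy steel flap, 88 mm wide, 50 high, with a dark ballast bar on its outer face, 1.4 kg (varies), at the lever's short end: on two arms 90 mm ahead of the shaft. Shut, it stands upright across the chute 30 mm inside the mouth and holds the apples back. This point: middle of its inner face.
- tray: Empty open cardboard fruit tray, 180 mm (its x) by 150 mm (its y) by 70 mm high, walls 5 mm, about 0.35 kg, loose on the bench before the mouth, 85 to 125 mm short of home. Origin at the centre of its underside; its y axis points to the chute, roughly along the chute's y.
- apple0: One of six red crab apples, about 41 mm across, 38 g, lying in the chute behind the flap, two abreast. Origin at its centre.
- apple1: One of six red crab apples, about 41 mm across, 38 g, lying in the chute behind the flap, two abreast. Origin at its centre.
- apple2: One of six red crab apples, about 41 mm across, 38 g, lying in the chute behind the flap, two abreast. Origin at its centre.
- apple3: One of six red crab apples, about 41 mm across, 38 g, lying in the chute behind the flap, two abreast. Origin at its centre.
- apple4: One of six red crab apples, about 41 mm across, 38 g, lying in the chute behind the flap, two abreast. Origin at its centre.
- apple5: One of six red crab apples, about 41 mm across, 38 g, lying in the chute behind the flap, two abreast. Origin at its centre.
- tape_roll: Bystander: yellow roll of packing tape lying flat, 104 mm across, 48 mm high, beyond the chute. Origin at the centre of its underside.
- tape_dispenser: Bystander: black bench tape dispenser, 75 x 155 mm, 88 mm high, beyond the tray. Origin at the centre of its underside.
- pen_pot: Bystander: white pot of marker pens, 76 mm across, 140 mm high with the pens, left of the chute. Origin at the centre of its underside.
There are look-alikes about, which are no part of the job. What is shaped like the apple0 but white is not meant.

How it is judged:
By the outcome, as a careful person would: the job done as asked, in the order asked, and still so for the second after the job is handed in, with the robot touching nothing.
It also fails if it takes over 62 s, if anything falls off the work surface, if the arm or the gripper's body presses on something with over 40 N, if the wrist force passes 120 N, or if a joint passes its speed limit or range.

## Working session

There is one attempt and no reset: what is moved stays moved. The work goes in short steps, Python scripts to look and compute and a tool call to move; the robot and the scene stay as the last step left them, time stands still between calls to the robot, and variables do not carry over. Pictures are saved under pics/ and viewed, at most 10 in all, crops included, and the job is handed in when it is done.

Besides the shell and the picture viewer there is one more tool, called after "Request:" as name(argument=value, ...) on one line, values as JSON. jog_arm: Moves the arm, as the interface text tells. Its arguments: {"type":"object","properties":{"series":{"type":"string"},"newtons":{"type":"number"}},"required":["series"]}

```bash
ls; mkdir -p pics
python3 - <<'E'
from bench import robot
import cv2,numpy as np
for n in("scene","top"):
    im=robot.get_image(n); cv2.imwrite(f"pics/{n}0.png",im[:,:,::-1]); p=robot.camera_params(n)
    print(n,p['fovy'],p['cx'],p['cy'],np.round(p['view'],3).tolist())
o=robot.get_obs();print(o)
E
```

```text
pics
scene 57.38466250433569 279.41807366608833 202.9536483188503 [[-0.397, 0.918, 0.001, 0.114], [0.498, 0.216, -0.84, -0.199], [-0.771, -0.333, -0.543, 1.399], [0.0, 0.0, 0.0, 1.0]]
top 50.87267039356636 273.065883559064 210.73476649458078 [[-0.025, -1.0, 0.018, 0.121], [-0.986, 0.022, -0.168, 0.593], [0.167, -0.022, -0.986, 1.092], [0.0, 0.0, 0.0, 1.0]]
{'time_s': 0.1, 'joint_positions': array([-1.18869904,  0.31165575,  0.01400184,  1.51288917, -0.00442062,
        1.31917774, -0.02723239]), 'joint_vel': array([ 3.78694893e-04,  2.01901076e-04,  8.99033102e-04, -5.57209940e-03,
       -9.50524614e-05, -5.03720555e-04, -1.79639690e-04]), 'effort': array([ 7.49608007e-04, -3.80852902e+01,  1.46629410e-01, -2.31238747e+01,
        1.22589804e-02,  8.07942910e-03,  1.25946016e-05]), 'position': array([0.22590326, 0.50078679, 0.2413272 ]), 'ee_rot': array([-0.66060321, -3.07097116,  0.00324478]), 'force': array([0.332512  , 0.26536077, 0.4289851 ]), 'wrist_torque': array([-0.01932228,  0.02132903, -0.03934747]), 'finger_force': 0.0, 'finger_gap': 0.08563419905095504}
```

View pics/scene0.png

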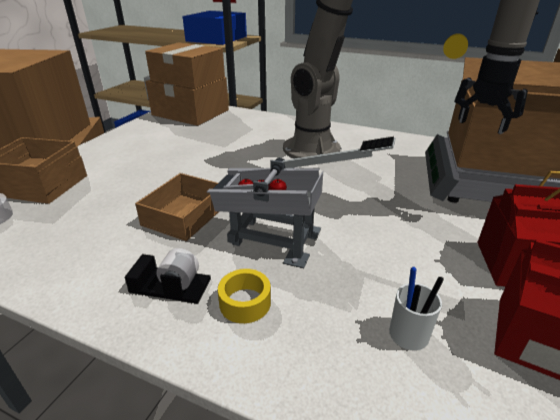

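View pics/top0.png

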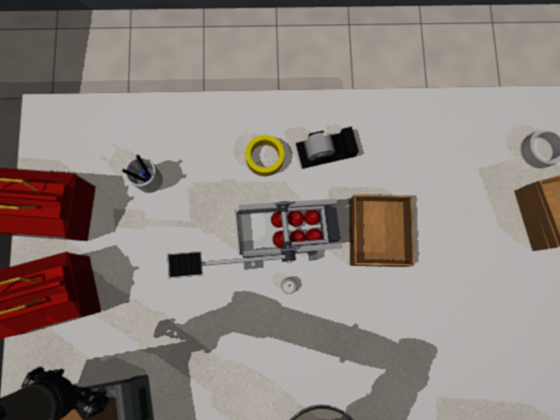

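The scene view shows the tray (~180,205), the chute (~270,195) and the paddle (~377,144). The top view shows the tray at ~(382,230), the chute at ~(290,230) with its mouth to the right (world -y), the paddle at ~(185,264) and a white look-alike at ~(289,285). I'll enlarge the top view next.

```bash
cat > h.py <<'E'
import numpy as np,cv2
from bench import robot
def ray(n,uv,z,P=None):
    p=P or robot.camera_params(n); V=np.array(p['view']); f=210/np.tan(np.radians(p['fovy']/2))
    d=V[:3,:3].T@np.array([(uv[0]-p['cx'])/f,(uv[1]-p['cy'])/f,1]); c=-V[:3,:3].T@V[:3,3]
    return c+d*(z-c[2])/d[2]
def proj(n,X):
    p=robot.camera_params(n); V=np.array(p['view']); f=210/np.tan(np.radians(p['fovy']/2))
    c=V[:3,:3]@X+V[:3,3]; return np.array([p['cx']+f*c[0]/c[2],p['cy']+f*c[1]/c[2]])
E
python3 - <<'E'
from h import *
im=cv2.imread("pics/top0.png")
c=cv2.resize(im[130:310,160:430],None,fx=2.96,fy=2.96,interpolation=cv2.INTER_CUBIC);cv2.imwrite("pics/crop.png",c)
hsv=cv2.cvtColor(im,cv2.COLOR_BGR2HSV)
m=cv2.inRange(hsv,(5,70,60),(20,255,255)); m[:,:335]=0;m[:,440:]=0;m[:180]=0;m[280:]=0
cs=max(cv2.findContours(m,0,2)[0],key=cv2.contourArea);r=cv2.minAreaRect(cs);b=cv2.boxPoints(r);print(r)
for q in b: print(q,ray("top",q,.07).round(4))
m=(im.max(2)<45).astype(np.uint8)*255;m[:,:160]=0;m[:,205:]=0;m[:245]=0;m[285:]=0
cs=max(cv2.findContours(m,0,2)[0],key=cv2.contourArea);r=cv2.minAreaRect(cs);print(r);print(ray("top",r[0],.261))
for q in cv2.boxPoints(r): print(q,ray("top",q,.261).round(4))
E
```

```text
((382.6192321777344, 229.93577575683594), (73.51171112060547, 61.27490234375), 88.26429748535156)
[350.88254 194.12476] [ 0.6312 -0.0934  0.07  ]
[412.1293 192.2688] [ 0.6326 -0.2516  0.07  ]
[414.35593 265.7468 ] [ 0.4453 -0.2425  0.07  ]
[353.10916 267.60275] [ 0.4445 -0.0887  0.07  ]
((184.6393585205078, 264.03277587890625), (21.004291534423828, 31.1442928314209), 84.80557250976562)
[0.45350253 0.29515274 0.261     ]
[168.18034 254.98358] [0.4728 0.329  0.261 ]
[199.19673 252.16394] [0.4771 0.2655 0.261 ]
[201.09837 273.08197] [0.4343 0.2615 0.261 ]
[170.08199 275.9016 ] [0.4302 0.3245 0.261 ]
```

View pics/crop.png

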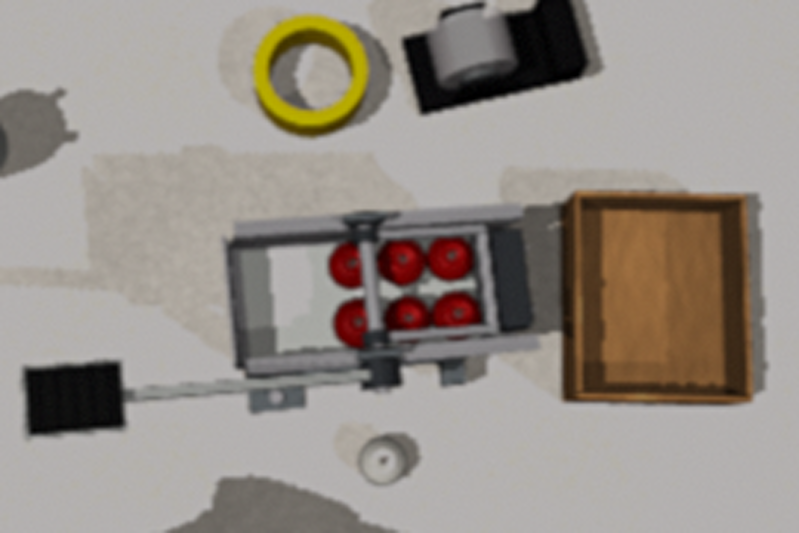

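The crop shows the chute slightly rotated: shaft ends ~(370,222) and (382,372), mouth corners ~(522,207) and (537,342), and the paddle at ~(75,398). The tray is nearly square to the world axes, and the white ball is at ~(383,460).

Run:
```python
from h import *
T=lambda u,v,z: ray("top",(160+(u+.5)/2.96-.5,130+(v+.5)/2.96-.5),z)
for n,a in dict(shA=(368,222,.17),shB=(382,372,.17),mA=(522,207,.143),mB=(537,347,.143),rA=(228,240,.183),rB=(240,372,.183),ball=(383,460,.02),tape=(312,73,.048),
 footA=(278,398,.003),footB=(457,372,.003),cheekfar0=(235,224,.183),pad=(75,398,.261)).items(): print(n,T(*a).round(4))
# hypotheses: yaw from shaft/paddle
for yaw in (.05,.07,.09,.11):
    R=np.array([[np.cos(yaw),-np.sin(yaw)],[np.sin(yaw),np.cos(yaw)]])
    o=np.array([.4535,.2952])-R@[-.068,.208]
    print(yaw,'origin',o.round(4),'home',(o+R@[0,-.165]).round(4))
    for q in ([-.075,-.13,.143],[.075,-.13,.143],[0,-.01,.17],[-.047,.1,.183],[.047,.1,.183],[0,-.1,.115]):
        w=np.r_[o+R@q[:2],q[2]];p=proj("top",w);print('   ',q,((p-[160,130])*2.96).round(0),proj("scene",w).round(0))
```

```text
shA [0.5892 0.0835 0.17  ]
shB [0.4721 0.0763 0.17  ]
mA [ 0.6037 -0.0423  0.143 ]
mB [ 0.4907 -0.0486  0.143 ]
rA [0.5752 0.1922 0.183 ]
rB [0.4739 0.1843 0.183 ]
ball [0.4056 0.0695 0.02  ]
tape [0.748  0.1237 0.048 ]
footA [0.4624 0.1604 0.003 ]
footB [ 4.816e-01 -1.000e-04  3.000e-03]
cheekfar0 [0.5876 0.1866 0.183 ]
pad [0.4533 0.2944 0.261 ]
0.05 origin [0.5318 0.0909] home [ 0.5401 -0.0739]
    [-0.075, -0.13, 0.143] [530. 381.] [237. 164.]
    [0.075, -0.13, 0.143] [512. 195.] [207. 193.]
    [0, -0.01, 0.17] [373. 293.] [269. 177.]
    [-0.047, 0.1, 0.183] [234. 363.] [322. 170.]
    [0.047, 0.1, 0.183] [226. 241.] [310. 190.]
    [0, -0.1, 0.115] [479. 294.] [235. 190.]
0.07 origin [0.5359 0.0925] home [ 0.5474 -0.0721]
    [-0.075, -0.13, 0.143] [530. 372.] [235. 166.]
    [0.075, -0.13, 0.143] [507. 187.] [207. 195.]
    [0, -0.01, 0.17] [370. 288.] [269. 177.]
    [-0.047, 0.1, 0.183] [233. 360.] [322. 171.]
    [0.047, 0.1, 0.183] [223. 238.] [311. 191.]
    [0, -0.1, 0.115] [477. 286.] [234. 191.]
0.09 origin [0.5399 0.0942] home [ 0.5547 -0.0702]
    [-0.075, -0.13, 0.143] [529. 364.] [234. 167.]
    [0.075, -0.13, 0.143] [503. 179.] [207. 197.]
    [0, -0.01, 0.17] [368. 282.] [269. 178.]
    [-0.047, 0.1, 0.183] [232. 358.] [322. 171.]
    [0.047, 0.1, 0.183] [219. 236.] [312. 192.]
    [0, -0.1, 0.115] [474. 279.] [234. 193.]
0.11 origin [0.5439 0.0959] home [ 0.562  -0.0681]
    [-0.075, -0.13, 0.143] [528. 355.] [233. 168.]
    [0.075, -0.13, 0.143] [498. 171.] [206. 198.]
    [0, -0.01, 0.17] [366. 277.] [269. 179.]
    [-0.047, 0.1, 0.183] [231. 355.] [322. 172.]
    [0.047, 0.1, 0.183] [216. 234.] [313. 192.]
    [0, -0.1, 0.115] [471. 272.] [233. 194.]
```

Request:
jog_arm(series="10 -25 35 0 0 -0.1 85;15 -40 25 0 0 -0.1 85;20 -40 20 0 0 -0.1 85;20 -45 0 0 0 -0.1 85;20 -45 0 0 0 -0.1 85;20 -45 0 0 0 -0.1 85;20 -45 0 0 0 -0.1 85;20 -45 0 0 0 -0.1 85;20 -45 0 0 0 -0.1 85;10 -25 0 0 0 -0.1 85")

```text
time_s: 1.1
position: [0.4021, 0.0965, 0.3222]
ee_rot: [2.064, 2.367, -0.001]
force: [0.2, -0.7, -0.5]
finger_gap: 0.0854
finger_force: 0.0
```

Run:
```python
from h import *
o=robot.get_obs();print(o['time_s'],o['position'].round(3),o['ee_rot'].round(3),o['joint_positions'].round(2))
p=robot.camera_params("wrist");im=robot.get_image("wrist");cv2.imwrite("pics/w1.png",im[:,:,::-1])
import pickle;pickle.dump(p,open("w1.pkl","wb"));V=np.array(p['view']);print(p['fovy'],-V[:3,:3].T@V[:3,3],V[:3,:3].round(2).tolist())
```

```text
1.1 [0.402 0.096 0.322] [ 2.064e+00  2.367e+00 -1.000e-03] [-0.74 -0.02  0.46  1.7   0.01  1.46 -0.15]
60.09528179020798 [0.39171883 0.17090932 0.45540214] [[0.99, 0.14, -0.0], [0.13, -0.95, 0.3], [0.04, -0.3, -0.95]]
```

View pics/w1.png

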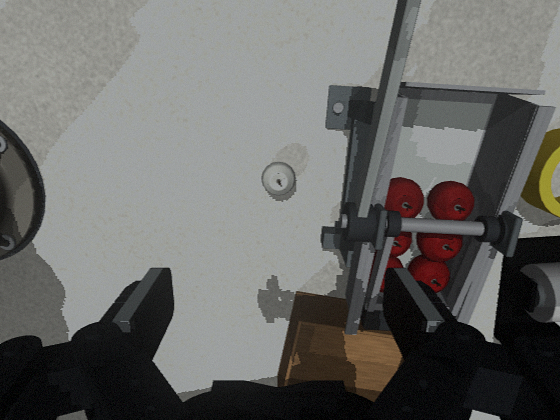

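The wrist view shows the shaft ends at ~(347,225) and (510,235), the rear plate top edge (398,88)-(543,92) and the apples. I'll move on towards the tray and measure on the way.

Request:
jog_arm(series="10 -5 40 0 0 0 85;15 -10 40 0 0 0 85;20 -15 30 0 0 0 85;20 -20 10 0 0 0 85;20 -20 0 0 0 0 85;20 -20 0 0 0 0 85;20 -20 0 0 0 0 85;10 -10 0 0 0 0 85;5 0 0 0 0 0 85;0 0 0 0 0 0 85")

```text
time_s: 2.15
position: [0.5414, -0.0178, 0.4415]
ee_rot: [-2.05, -2.378, 0.001]
force: [-0.3, 0.9, -0.4]
finger_gap: 0.085
finger_force: 0.0
```

Run:
```python
from h import *
import pickle
P=pickle.load(open("w1.pkl","rb"))
for n,u,z in (("shaft-",(347,225),.17),("shaft+",(510,235),.17),("apples",(451,200),.13),("ball",(279,181),.02)): print(n,ray("",u,z,P).round(4))
o=robot.get_obs();print(o['time_s'],o['position'].round(3),o['ee_rot'].round(3),o['joint_positions'].round(2))
p=robot.camera_params("wrist");im=robot.get_image("wrist");cv2.imwrite("pics/w2.png",im[:,:,::-1])
pickle.dump(p,open("w2.pkl","wb"))
```

```text
shaft- [0.4637 0.0718 0.17  ]
shaft+ [0.602  0.0816 0.17  ]
apples [0.5654 0.0956 0.13  ]
ball [0.4073 0.0652 0.02  ]
2.15 [ 0.541 -0.018  0.441] [-2.050e+00 -2.378e+00  1.000e-03] [-0.42  0.32  0.64  1.08 -0.19  1.8   0.3 ]
```

View pics/w2.png

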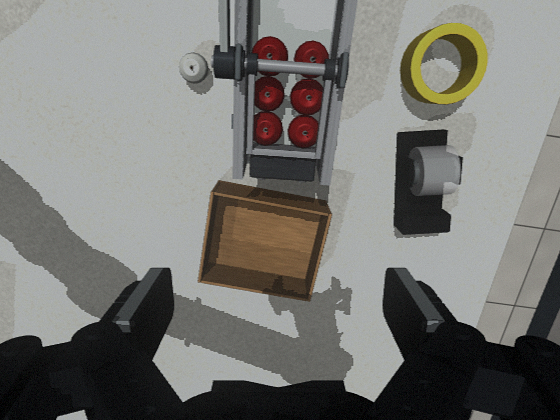

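The wrist view shows the tray corners at ~(212,187), (330,208), (312,300) and (199,283), and the mouth cheek ends at ~(237,178) and (326,184). I'll enlarge it to get the edges.

Run:
```python
from h import *
im=cv2.imread("pics/w2.png")
c=cv2.resize(im[0:200,190:390],None,fx=3,fy=3,interpolation=cv2.INTER_CUBIC);cv2.imwrite("pics/crop2.png",c)
```

```text
(no output)
```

View pics/crop2.png

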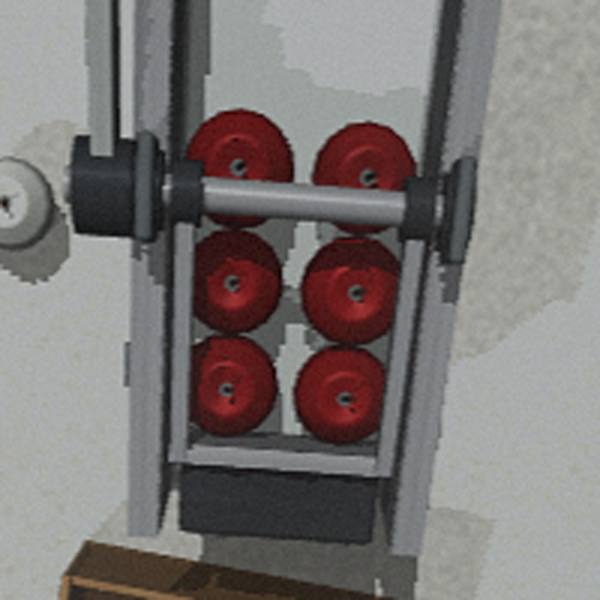

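Run:
```python
from h import *
import pickle
P=pickle.load(open("w2.pkl","rb"))
W=lambda u,v,z: ray("",(190+(u+.5)/3-.5,(v+.5)/3-.5),z,P)
for n,a in dict(mL=(127,535,.143),mLi=(158,535,.143),mRi=(390,553,.143),mR=(420,556,.143),plL=(145,185,.17),plR=(460,210,.17),colL=(187,187,.17),colR=(420,207,.17),flL=(172,460,.145),flR=(385,473,.145),leverA=(104,150,.17),ball=(8,200,.02)).items(): print(n,W(*a).round(4))
pl=(W(145,185,.17)+W(460,210,.17))/2; m=(W(127,535,.143)+W(420,556,.143))/2
pad=np.array([.4535,.2952])
d=pl-m; print('shaft mid',pl,'mouth mid',m,'yaw line',np.arctan2(-d[0],d[1]),'len',np.hypot(*d[:2]))
# shaft local (0,-.01), paddle local (-.068,.208)
v=pad-pl[:2]; print('yaw pad',np.arctan2(v[1],v[0])-np.arctan2(.218,-.068),np.hypot(*v),np.hypot(.218,.068))
v=pad-m[:2]; print('yaw pad-mouth',np.arctan2(v[1],v[0])-np.arctan2(.338,-.068),np.hypot(*v),np.hypot(.338,.068))
for n,u in (("A",(212,187)),("B",(330,208)),("C",(312,300)),("D",(199,283))): print(n,ray("",u,.07,P).round(4))
```

```text
mL [ 0.489  -0.0522  0.143 ]
mLi [ 0.5014 -0.0504  0.143 ]
mRi [ 0.596  -0.0439  0.143 ]
mR [ 0.6083 -0.0433  0.143 ]
plL [0.4841 0.0793 0.17  ]
plR [0.5938 0.0873 0.17  ]
colL [0.4986 0.0808 0.17  ]
colR [0.5798 0.0862 0.17  ]
flL [ 0.5035 -0.0188  0.145 ]
flR [ 0.5878 -0.0115  0.145 ]
leverA [0.4688 0.0884 0.17  ]
ball [0.4029 0.0715 0.02  ]
shaft mid [0.53892718 0.08330208 0.17      ] mouth mid [ 0.54866132 -0.04778436  0.143     ] yaw line 0.0741213954905307 len 0.1314473612714368
yaw pad 0.08085869024558168 0.2284699756256677 0.22835936591258962
yaw pad-mouth 0.07211014418684991 0.3559409323605986 0.3447723886856371
A [ 0.455 -0.088  0.07 ]
B [ 0.6285 -0.0941  0.07  ]
C [ 0.6293 -0.2491  0.07  ]
D [ 0.4494 -0.2454  0.07  ]
```

Request:
jog_arm(series="-1 -25 -10 0 0 -0.02 85;-1 -35 -15 0 0 -0.02 85;-1 -40 -20 0 0 -0.02 85;-1 -40 -25 0 0 -0.02 85;-1 -40 -25 0 0 -0.02 85;-1 -40 -25 0 0 -0.02 85;0 -35 -30 0 0 -0.02 85;0 -25 -40 0 0 -0.02 85;0 -10 -40 0 0 -0.01 85;0 0 -30 0 0 0 85")

```text
time_s: 3.2
position: [0.5336, -0.3089, 0.18]
ee_rot: [-2.247, -2.192, 0.001]
force: [0.0, 0.2, 0.8]
finger_gap: 0.0852
finger_force: 0.0
```

Request:
jog_arm(series="0 0 -30 0 0 0 85;0 0 -35 0 0 0 85;0 0 -35 0 0 0 85;0 0 -30 0 0 0 85;0 0 -18 0 0 0 85;0 0 -8 0 0 0 85;0 10 0 0 0 0 85;0 15 0 0 0 0 85;0 8 0 0 0 0 85;0 4 0 0 0 0 85")

```text
time_s: 4.2
position: [0.5366, -0.2692, 0.0274]
ee_rot: [2.243, 2.199, 0.004]
force: [0.5, 0.0, -0.6]
finger_gap: 0.0852
finger_force: 0.0
```

Request:
jog_arm(series="0 5 0 0 0 0 85;0 5 0 0 0 0 85;0 5 0 0 0 0 85;1 6 0 0 0 0.005 85;1.5 8 0 0 0 0.009 85;1.5 8 0 0 0 0.009 85;1.5 8 0 0 0 0.009 85;1.5 8 0 0 0 0.009 85;1.5 8 0 0 0 0.009 85;1 5 0 0 0 0.005 85")

```text
time_s: 5.2
position: [0.5449, -0.2043, 0.0262]
ee_rot: [-2.183, -2.258, -0.001]
force: [-0.8, -3.2, 0.6]
finger_gap: 0.085
finger_force: 0.0
```

```bash
cat > tr.py <<'E'
from h import *
import sys
im=robot.get_image("top")[:,:,::-1].copy(); cv2.imwrite(f"pics/{sys.argv[1]}.png",im)
hsv=cv2.cvtColor(im,cv2.COLOR_BGR2HSV)
m=cv2.inRange(hsv,(5,70,60),(20,255,255)); m[:,:310]=0;m[:,440:]=0;m[:180]=0;m[285:]=0
m=cv2.morphologyEx(m,cv2.MORPH_OPEN,np.ones((3,3)))
cs=max(cv2.findContours(m,0,2)[0],key=cv2.contourArea)
b=cv2.boxPoints(cv2.minAreaRect(cs)); 
for q in b: print(q.round(1),ray("top",q,.07).round(4))
o=robot.get_obs();print(o['time_s'],o['position'].round(4),o['force'].round(1))
E
python3 tr.py top1
```

```text
[325.  199.6] [ 0.6185 -0.0262  0.07  ]
[388.2 192.7] [ 0.633  -0.1897  0.07  ]
[395.8 262.6] [ 0.4542 -0.1965  0.07  ]
[332.6 269.5] [ 0.4411 -0.0372  0.07  ]
5.25 [ 0.5452 -0.2032  0.0261] [ 0.5 -0.9  0.2]
```

Run:
```python
from h import *
a=cv2.imread("pics/top1.png")[170:300,290:430]
cv2.imwrite("pics/c3.png",cv2.resize(a,None,fx=4.5,fy=4.5,interpolation=cv2.INTER_CUBIC))
```

```text
(no output)
```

View pics/c3.png

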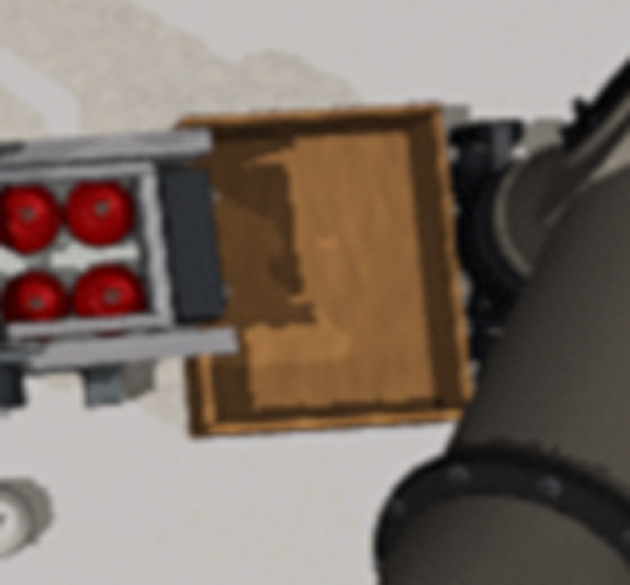

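The tray is about half way and its top corners are at crop (440,105), (470,410), (192,432) and (180,118). The arm does not hide it.

Run:
```python
from h import *
C=np.array([ray("top",(290+(u+.5)/4.5-.5,170+(v+.5)/4.5-.5),.07)[:2] for u,v in ((440,105),(470,410),(192,434),(180,118))])
print(C.round(4),C.mean(0).round(4))
y=.073;ax=np.array([np.cos(y),np.sin(y)]);ay=np.array([-ax[1],ax[0]])
d=C.mean(0)-[.550,-.0725];print('from home local',d@ax,d@ay)
s=C[3]-C[0];t=C[2]-C[1];print('yaw sides',np.arctan2(-s[0],s[1]),np.arctan2(-t[0],t[1]));s=C[0]-C[1];t=C[3]-C[2];print('yaw x',np.arctan2(s[1],s[0]),np.arctan2(t[1],t[0]))
```

```text
[[ 0.6323 -0.1876]
 [ 0.459  -0.1924]
 [ 0.4496 -0.0369]
 [ 0.6279 -0.0386]] [ 0.5422 -0.1139]
from home local -0.0108138349494225 -0.04070089220744009
yaw sides 0.02899131262409026 0.06047529161381733
yaw x 0.027665547522919075 -0.009663886703532402
```

Request:
jog_arm(series="0 2 0 0 0 0 85;1.5 5 0 0 0 0.005 85;1.8 5 0 0 0 0.006 85;1.8 5 0 0 0 0.006 85;1.8 5 0 0 0 0.006 85;1.8 5 0 0 0 0.006 85;1.8 5 0 0 0 0.006 85;1 3 0 0 0 0.004 85;0 2 0 0 0 0 85;0 0 0 0 0 0 85")

```text
time_s: 6.25
position: [0.5564, -0.1676, 0.0263]
ee_rot: [-2.14, -2.299, -0.001]
force: [0.7, -0.2, -0.6]
finger_gap: 0.0847
finger_force: 0.0
```

```bash
python3 tr.py top2
python3 - <<'E'
from h import *
a=cv2.imread("pics/top2.png")[170:300,270:410]
cv2.imwrite("pics/c4.png",cv2.resize(a,None,fx=4.5,fy=4.5,interpolation=cv2.INTER_CUBIC))
E
```

```text
[312.5 195.7] [0.6294 0.0053 0.07  ]
[374.4 189.5] [ 0.6421 -0.1548  0.07  ]
[381.4 258.8] [ 0.4646 -0.1609  0.07  ]
[319.4 265. ] [ 0.4531 -0.0049  0.07  ]
6.3 [ 0.5563 -0.1677  0.0263] [-1.   0.1  1. ]
```

View pics/c4.png

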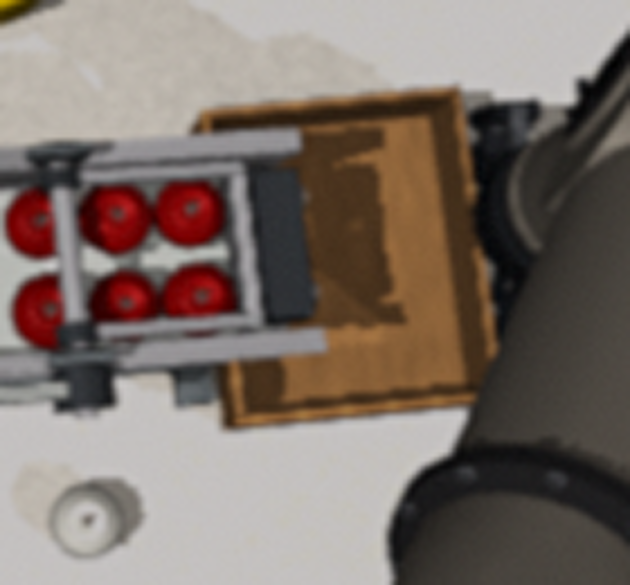

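Tray corners in the crop are at (458,90), (495,400), (226,427) and (200,115). It is nearly parallel to the cheeks.

Run:
```python
from h import *
f=lambda u,v,z:ray("top",(270+(u+.5)/4.5-.5,170+(v+.5)/4.5-.5),z)[:2]
C=np.array([f(u,v,.07) for u,v in ((458,90),(495,399),(226,427),(200,115))])
print(C.round(4),C.mean(0).round(4))
y=.073;ax=np.array([np.cos(y),np.sin(y)]);ay=np.array([-ax[1],ax[0]])
d=C.mean(0)-[.550,-.0725];print('from home local',d@ax,d@ay)
s=C[3]-C[0];t=C[2]-C[1];print('yaw sides',np.arctan2(-s[0],s[1]),np.arctan2(-t[0],t[1]));s=C[0]-C[1];t=C[3]-C[2];print('yaw x',np.arctan2(s[1],s[0]),np.arctan2(t[1],t[0]))
h=np.array([.550,-.0725])
for n,p in dict(mf=f(300,128,.143),mn=f(326,352,.143),shf=f(55,160,.17),shn=f(75,340,.17)).items(): print(n,p.round(4),'local to home',((p-h)@ax).round(4),((p-h)@ay).round(4))
for n,p in zip("abcd",C): print(n,((p-h)@ax).round(4),((p-h)@ay).round(4))
```

```text
[[ 0.6419 -0.1469]
 [ 0.4659 -0.1565]
 [ 0.4542 -0.006 ]
 [ 0.6305  0.0012]] [ 0.5481 -0.0771]
from home local -0.0021935383650008777 -0.004431870437686817
yaw sides 0.07643950292979167 0.07805855255213125
yaw x 0.054494965719803085 0.040684494618340526
mf [ 0.6075 -0.0431] local to home 0.0595 0.0252
mn [ 0.4884 -0.0508] local to home -0.0598 0.0262
shf [0.5882 0.0886] local to home 0.0498 0.1579
shn [0.4954 0.0811] local to home -0.0433 0.1572
a 0.0862 -0.0809
b -0.09 -0.0777
c -0.0907 0.0733
d 0.0857 0.0676
```

Request:
jog_arm(series="0.3 1.2 0 0 0 0.004 85;0.3 1.2 0 0 0 0.003 85;0.3 1.2 0 0 0 0 85;0.3 1.2 0 0 0 0 85;0 1 0 0 0 0 85;0 0.5 0 0 0 0 85;0 0 0 0 0 0 85;0 0 0 0 0 0 85;0 0 0 0 0 0 85;0 0 0 0 0 0 85")

```text
time_s: 7.3
position: [0.5574, -0.1623, 0.0263]
ee_rot: [2.133, 2.306, 0.0]
force: [0.4, -2.1, 0.6]
finger_gap: 0.0846
finger_force: 0.0
```

Request:
jog_arm(series="0.1 1 0 0 0 0 85;0.1 1 0 0 0 0 85;0 1 0 0 0 0 85;0 1 0 0 0 0 85;0 0 0 0 0 0 85;0 0 0 0 0 0 85;0 0 0 0 0 0 85;0 0 0 0 0 0 85;0 0 0 0 0 0 85;0 0 0 0 0 0 85")

```text
time_s: 8.3
position: [0.5575, -0.1589, 0.0264]
ee_rot: [2.133, 2.305, -0.001]
force: [0.6, -4.2, 0.5]
finger_gap: 0.0851
finger_force: 0.0
```

Request:
jog_arm(series="0 1 0 0 0 0 85;0 1 0 0 0 0 85;0 1 0 0 0 0 85;0 0 0 0 0 0 85;0 0 0 0 0 0 85;0 0 0 0 0 0 85;0 0 0 0 0 0 85;0 0 0 0 0 0 85;0 0 0 0 0 0 85;0 0 0 0 0 0 85")

```text
time_s: 9.3
position: [0.5574, -0.1589, 0.0265]
ee_rot: [2.132, 2.302, -0.005]
force: [0.6, -9.2, -0.3]
finger_gap: 0.0851
finger_force: 0.0
```

Run:
```python
from h import *
im=robot.get_image("top")[:,:,::-1];cv2.imwrite("pics/top3.png",im)
a=im[170:300,270:410]
cv2.imwrite("pics/c5.png",cv2.resize(a,None,fx=4.5,fy=4.5,interpolation=cv2.INTER_CUBIC))
print(robot.get_obs()['wrist_torque'],robot.get_obs()['force'])
```

```text
[-1.5359729  -0.04349183  0.04441622] [ 1.15576607 -9.103501   -1.46144309]
```

Request:
jog_arm(series="0 -4 0 0 0 0 85;1 -12 0 0 0 0 85;1 -15 0 0 0 0 85;0 -10 30 0 0 0 60;0 0 45 0 0 0 30;0 0 50 0 0 0 0;0 0 50 0 0 0 0;-5 10 48 0 0 0 0;-5 20 45 0 0 0 0;-5 20 45 0 0 0 0")

```text
time_s: 10.35
position: [0.5439, -0.1464, 0.3415]
ee_rot: [-2.134, -2.305, -0.001]
force: [1.5, 1.4, -0.2]
finger_gap: 0.0
finger_force: 0.0
```

Request:
jog_arm(series="-5 30 35 0 0 0 0;-10 45 10 0 0 0 0;-10 48 0 0 0 0 0;-10 48 0 0 0 0 0;-10 48 0 0 0 0 0;-10 48 0 0 0 0 0;-10 48 0 0 0 0 0;-10 48 0 0 0 0 0;-10 48 0 0 0 0 0;-5 35 0 0 0 0 0")

```text
time_s: 11.35
position: [0.4526, 0.3036, 0.3841]
ee_rot: [-2.125, -2.31, -0.0]
force: [0.9, 0.4, -0.6]
finger_gap: -0.0003
finger_force: 0.0
```

Run:
```python
from h import *
o=robot.get_obs();print(o['time_s'],o['position'].round(4),o['ee_rot'].round(3),o['joint_positions'].round(2))
for n in("top","scene"): cv2.imwrite(f"pics/{n}4.png",robot.get_image(n)[:,:,::-1])
a=cv2.imread("pics/top4.png");b=cv2.imread("pics/scene4.png")
c=np.hstack([cv2.resize(a[170:310,150:410],(520,280)),cv2.resize(b[100:240,130:410],(560,280))])[:, :]
cv2.imwrite("pics/c6.png",cv2.resize(a[160:290,240:400],None,fx=4.5,fy=4.5,interpolation=cv2.INTER_CUBIC))
```

```text
11.35 [0.4526 0.3036 0.3841] [-2.125 -2.31  -0.   ] [-0.97  0.29  0.49  1.23 -0.14  1.65 -0.42]
```

View pics/c6.png

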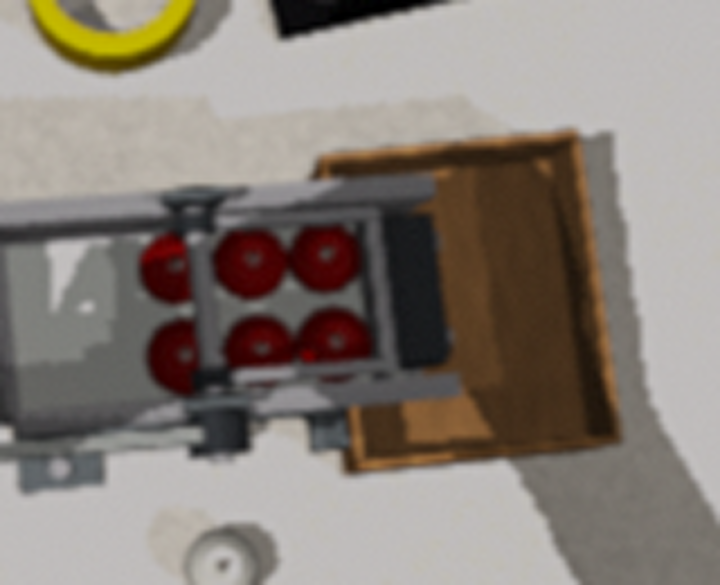

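The flap is shut, the apples are behind it, and the tray corners are at crop (578,130), (620,440), (347,472) and (320,157).

Run:
```python
from h import *
f=lambda u,v,z:ray("top",(240+(u+.5)/4.5-.5,160+(v+.5)/4.5-.5),z)[:2]
C=np.array([f(u,v,.07) for u,v in ((578,130),(620,441),(347,472),(320,157))])
y=.073;ax=np.array([np.cos(y),np.sin(y)]);ay=np.array([-ax[1],ax[0]]);h=np.array([.550,-.0725])
print(C.mean(0),(C.mean(0)-h)@ax,(C.mean(0)-h)@ay)
for p in list(C)+[f(436,180,.143),f(461,394,.143)]: print(((p-h)@ax).round(4),((p-h)@ay).round(4))
```

```text
[ 0.54988839 -0.06955187] 0.00010370661843765064 0.002948415176140115
0.0899 -0.0728
-0.0878 -0.0723
-0.09 0.081
0.0882 0.0759
0.0557 0.0251
-0.0583 0.026
```

Request:
jog_arm(series="1 -6 -10 0 0 0 0;0 -5 -20 0 0 0 0;0 0 -25 0 0 0 0;0 0 -20 0 0 0 0;0 0 -12 0 0 0 0;0 0 -8 0 0 0 0;0 0 -3 0 0 0 0;0 0 -3 0 0 0 0;0 0 -3 0 0 0 0;0 0 -2 0 0 0 0")

```text
time_s: 12.45
position: [0.4558, 0.2888, 0.2787]
ee_rot: [2.133, 2.306, 0.002]
force: [-0.4, -0.0, -0.4]
finger_gap: -0.0001
finger_force: 0.0
```

Request:
jog_arm(series="-1 3 -1.5 0 0 0 0;0 0 -1.5 0 0 0 0;0 0 -1.5 0 0 0 0;0 0 -1.5 0 0 0 0;0 0 -1.5 0 0 0 0;0 0 0 0 0 0 0;0 0 0 0 0 0 0;0 0 0 0 0 0 0;0 0 0 0 0 0 0;0 0 0 0 0 0 0")

```text
time_s: 13.45
position: [0.4545, 0.2925, 0.2721]
ee_rot: [-2.132, -2.307, -0.004]
force: [-0.7, -0.1, 5.1]
finger_gap: 0.0
finger_force: 2.4
```

Request:
jog_arm(series="-0.2 2.6 -6.6 0 0 0 0;-0.2 2.4 -6.7 0 0 0 0;-0.2 2.2 -6.7 0 0 0 0;-0.1 2 -6.8 0 0 0 0;-0.1 1.8 -6.9 0 0 0 0;-0.1 1.6 -6.9 0 0 0 0;-0.1 1.4 -7 0 0 0 0;-0.1 1.2 -7 0 0 0 0;-0.1 1 -7 0 0 0 0;-0.1 0.8 -7 0 0 0 0")

```text
time_s: 14.45
position: [0.4534, 0.3093, 0.2033]
ee_rot: [-2.132, -2.306, -0.003]
force: [-1.8, -0.2, 5.5]
finger_gap: 0.0
finger_force: 2.9
```

Request:
jog_arm(series="0 0.5 -7 0 0 0 0;0 0.4 -7 0 0 0 0;0 0.2 -7 0 0 0 0;0 0 -7 0 0 0 0;0 -0.2 -7 0 0 0 0;0 -0.5 -7 0 0 0 0;0 -0.6 -7 0 0 0 0;0 -0.8 -7 0 0 0 0;0 -0.9 -6 0 0 0 0;0 -0.3 -2 0 0 0 0")

```text
time_s: 15.45
position: [0.4536, 0.3066, 0.1389]
ee_rot: [2.133, 2.306, 0.002]
force: [-2.5, -0.9, 6.1]
finger_gap: 0.0001
finger_force: 2.9
```

Request:
jog_arm(series="0 0 0 0 0 0 0;0 0 0 0 0 0 0;0 0 0 0 0 0 0;0 0 0 0 0 0 0;0 0 0 0 0 0 0;0 0 0 0 0 0 0;0 0 0 0 0 0 0;0 0 0 0 0 0 0;0 0 0 0 0 0 0;0 0 0 0 0 0 0")

```text
time_s: 16.45
position: [0.4536, 0.3067, 0.1394]
ee_rot: [-2.133, -2.306, -0.002]
force: [-2.1, -1.3, 6.2]
finger_gap: 0.0003
finger_force: 2.8
```

```bash
cat > ap.py <<'E'
from h import *
import sys
o=robot.get_obs();print(o['time_s'],o['position'].round(4),o['force'].round(1))
y=.073;ax=np.array([np.cos(y),np.sin(y)]);ay=np.array([-ax[1],ax[0]]);h=np.array([.550,-.0725])
for n in("top","scene"):
    im=robot.get_image(n)[:,:,::-1].copy();cv2.imwrite(f"pics/{n}{sys.argv[1]}.png",im)
    q=cv2.cvtColor(im,cv2.COLOR_BGR2HSV);m=cv2.inRange(q,(0,150,50),(5,255,255))|cv2.inRange(q,(174,150,50),(180,255,255))
    k,l,s,c=cv2.connectedComponentsWithStats(m)
    for i in range(1,k):
        if s[i,4]>15 and 150<c[i,0]<430:
            p=ray(n,c[i],.025)[:2]-h; print(n,s[i,4],c[i].round(),'home-local if z=.025',(p@ax).round(3),(p@ay).round(3))
E
python3 ap.py 5
```

```text
16.45 [0.4536 0.3067 0.1394] [-2.1 -1.3  6.2]
top 84 [358. 216.] home-local if z=.025 0.028 -0.049
top 49 [350. 227.] home-local if z=.025 0.001 -0.024
top 134 [347. 243.] home-local if z=.025 -0.042 -0.011
top 171 [363. 250.] home-local if z=.025 -0.062 -0.049
top 96 [333. 254.] home-local if z=.025 -0.065 0.031
scene 420 [210. 212.] home-local if z=.025 -0.019 -0.02
scene 89 [190. 217.] home-local if z=.025 0.018 -0.055
```

Request:
jog_arm(series="0 0 0 0 0 0 0;0 0 0 0 0 0 0;0 0 0 0 0 0 0;0 0 0 0 0 0 0;0 0 0 0 0 0 0;0 0 0 0 0 0 0;0 0 0 0 0 0 0;0 0 0 0 0 0 0;0 0 0 0 0 0 0;0 0 0 0 0 0 0")

```text
time_s: 17.55
position: [0.4536, 0.3067, 0.1394]
ee_rot: [-2.133, -2.306, -0.002]
force: [-2.0, -0.8, 6.1]
finger_gap: 0.0002
finger_force: 2.8
```

```bash
python3 ap.py 6
python3 - <<'E'
from h import *
a=cv2.imread("pics/top6.png")[190:290,240:390];b=cv2.imread("pics/scene6.png")[140:260,130:330]
w=robot.get_image("wrist")[:,:,::-1]
a=cv2.resize(a,(450,300),interpolation=2);w=cv2.resize(w,(350,262));b=cv2.resize(b,(500,300),interpolation=2)
c=np.zeros((600,800,3),np.uint8);c[:300,:450]=a;c[:262,450:]=w;c[300:,:500]=b;cv2.imwrite("pics/c7.png",c)
E
```

```text
17.55 [0.4536 0.3067 0.1394] [-2.  -0.8  6.1]
top 82 [358. 216.] home-local if z=.025 0.029 -0.049
top 49 [350. 227.] home-local if z=.025 0.001 -0.024
top 134 [347. 243.] home-local if z=.025 -0.042 -0.011
top 170 [363. 250.] home-local if z=.025 -0.062 -0.049
top 92 [332. 254.] home-local if z=.025 -0.065 0.033
scene 424 [210. 212.] home-local if z=.025 -0.019 -0.02
scene 91 [191. 217.] home-local if z=.025 0.018 -0.055
```

View pics/c7.png

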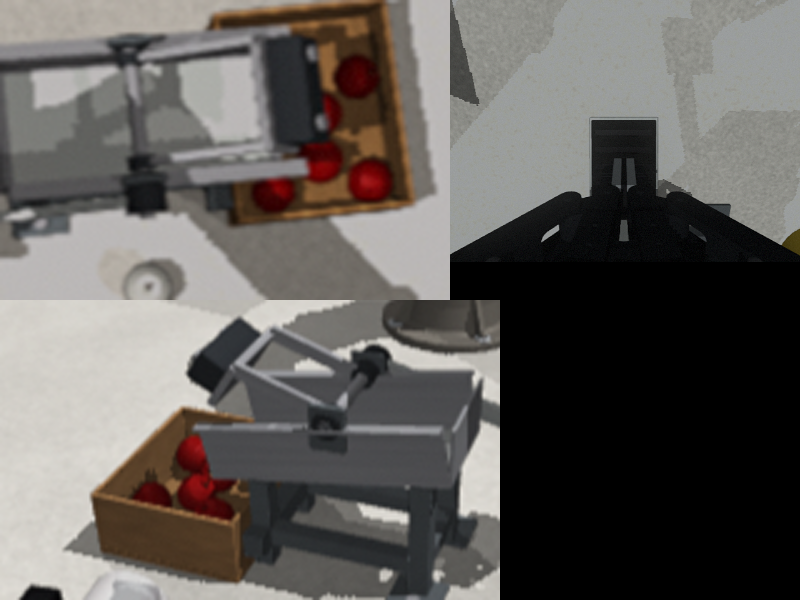

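The picture shows the chute floor empty between the cheeks and five apples visible in the tray, with the sixth place hidden under the mouth. I'll ease the lever back up along the same arc.

Request:
jog_arm(series="0 0.3 3 0 0 0 0;0 0.9 6 0 0 0 0;0 0.8 7 0 0 0 0;0 0.6 7 0 0 0 0;0 0.5 7 0 0 0 0;0 0.2 7 0 0 0 0;0 0 7 0 0 0 0;0 -0.2 7 0 0 0 0;0 -0.4 7 0 0 0 0;0 -0.5 6 0 0 0 0")

```text
time_s: 18.7
position: [0.4534, 0.3093, 0.2038]
ee_rot: [-2.132, -2.307, -0.003]
force: [-1.5, -0.1, 4.7]
finger_gap: 0.0002
finger_force: 2.7
```

Request:
jog_arm(series="0.1 -0.8 6 0 0 0 0;0.1 -1 6 0 0 0 0;0.1 -1.1 6 0 0 0 0;0.1 -1.2 6 0 0 0 0;0.1 -1.3 5.5 0 0 0 0;0.1 -1.4 5 0 0 0 0;0.1 -1.5 5 0 0 0 0;0.1 -1.5 4.5 0 0 0 0;0.1 -1.4 4 0 0 0 0;0.1 -1.3 3.5 0 0 0 0")

```text
time_s: 19.7
position: [0.4542, 0.2984, 0.2556]
ee_rot: [-2.13, -2.307, -0.007]
force: [-1.0, 1.3, 6.1]
finger_gap: -0.0
finger_force: 2.7
```

```bash
python3 ap.py 7
```

```text
19.7 [0.4542 0.2984 0.2556] [-1.   1.3  6.1]
top 151 [359. 215.] home-local if z=.025 0.03 -0.05
top 122 [347. 228.] home-local if z=.025 -0.001 -0.016
top 121 [348. 244.] home-local if z=.025 -0.043 -0.012
top 156 [363. 249.] home-local if z=.025 -0.061 -0.051
top 93 [332. 254.] home-local if z=.025 -0.065 0.033
scene 406 [209. 212.] home-local if z=.025 -0.019 -0.02
scene 97 [191. 217.] home-local if z=.025 0.017 -0.055
```

Request:
jog_arm(series="0 -0.9 2.4 0 0 0 0;0 -0.8 2 0 0 0 0;0 -0.8 2 0 0 0 0;0 -0.7 1.8 0 0 0 0;0 -0.6 1.6 0 0 0 0;0 -0.6 1.5 0 0 0 0;0 -0.5 1.3 0 0 0 0;0 -0.4 1.2 0 0 0 0;0 -0.4 1 0 0 0 0;0 -0.4 1 0 0 0 0")

```text
time_s: 20.8
position: [0.4546, 0.2925, 0.2716]
ee_rot: [-2.13, -2.307, -0.009]
force: [-0.3, 2.9, 6.5]
finger_gap: 0.0005
finger_force: 2.7
```

Request:
jog_arm(series="0 -0.2 0.8 0 0 0 0;0 -0.2 0.8 0 0 0 0;0 -0.2 0.7 0 0 0 0;0 -0.2 0.7 0 0 0 0;0 0 0.7 0 0 0 0;0 0 0.7 0 0 0 0;0 0 0.7 0 0 0 0;0 0 0.7 0 0 0 0;0 0 0.7 0 0 0 0;0 0 0.7 0 0 0 0")

```text
time_s: 21.8
position: [0.4542, 0.2892, 0.2767]
ee_rot: [2.133, 2.306, -0.0]
force: [1.1, -0.7, 0.0]
finger_gap: -0.0001
finger_force: 0.0
```

Contact was lost at z≈0.275, the same height as first contact, so the flap is shut. Now the hand goes up and away.

Request:
jog_arm(series="0 0 3 0 0 0 0;0 0 8 0 0 0 0;0 0 20 0 0 0 0;0 0 35 0 0 0 0;-10 10 35 0 0 0 0;-20 20 20 0 0 0 0;-20 25 0 0 0 0 0;-20 25 0 0 0 0 0;-10 10 0 0 0 0 0;0 0 0 0 0 0 0")

```text
time_s: 22.8
position: [0.3725, 0.3811, 0.3977]
ee_rot: [-2.127, -2.311, 0.0]
force: [-0.4, -0.3, -0.0]
finger_gap: -0.0003
finger_force: 0.0
```

```bash
python3 ap.py 8
python3 - <<'E'
from h import *
a=cv2.imread("pics/top4.png").astype(int);b=cv2.imread("pics/top8.png").astype(int)
d=np.abs(a-b).max(2)
print('flap bar',d[205:245,326:338].mean(),'paddle',d[254:276,168:201].mean(),'chute apples zone',d[215:245,273:322].mean())
m=(b.max(2)<45).astype(np.uint8)*255;m[:,:160]=0;m[:,205:]=0;m[:245]=0;m[285:]=0
cs=max(cv2.findContours(m,0,2)[0],key=cv2.contourArea);print(cv2.minAreaRect(cs))
E
```

```text
22.8 [0.3725 0.3811 0.3977] [-0.4 -0.3 -0. ]
top 161 [358. 215.] home-local if z=.025 0.029 -0.049
top 108 [348. 228.] home-local if z=.025 -0.0 -0.017
top 122 [348. 244.] home-local if z=.025 -0.042 -0.012
top 169 [363. 250.] home-local if z=.025 -0.063 -0.049
top 81 [332. 253.] home-local if z=.025 -0.064 0.033
scene 394 [209. 212.] home-local if z=.025 -0.019 -0.02
scene 102 [191. 217.] home-local if z=.025 0.018 -0.054
flap bar 17.997916666666665 paddle 11.161157024793388 chute apples zone 89.078231292517
((184.74998474121094, 264.2499694824219), (21.628416061401367, 31.062082290649414), 85.60128784179688)
```

Run:
```python
from h import *
for n in("top8","top6","scene8"):
    im=cv2.imread(f"pics/{n}.png");q=cv2.cvtColor(im,cv2.COLOR_BGR2HSV)
    m=(cv2.inRange(q,(0,110,20),(4,255,255))|cv2.inRange(q,(172,110,20),(180,255,255)))
    k,l,s,c=cv2.connectedComponentsWithStats(m)
    print(n,[(s[i,4],c[i].round().tolist()) for i in range(1,k) if s[i,4]>5 and 120<c[i,0]<480])
y=.073;R=np.array([[np.cos(y),-np.sin(y)],[np.sin(y),np.cos(y)]])
for a in ((.029,-.049),(0,-.017),(-.042,-.012),(-.063,-.049),(-.065,.033),(0,.04),(-.03,.04),(.03,.04)):
    print(a,proj("scene",np.r_[R@a+[.55,-.0725],.026]).round(0),proj("top",np.r_[R@a+[.55,-.0725],.026]).round(0))
```

```text
top8 [(np.int32(153), [358.0, 215.0]), (np.int32(301), [346.0, 235.0]), (np.int32(164), [363.0, 250.0]), (np.int32(122), [331.0, 254.0])]
top6 [(np.int32(149), [358.0, 215.0]), (np.int32(58), [350.0, 227.0]), (np.int32(150), [347.0, 243.0]), (np.int32(164), [363.0, 250.0]), (np.int32(128), [331.0, 254.0])]
scene8 [(np.int32(17), [217.0, 0.0]), (np.int32(12), [232.0, 0.0]), (np.int32(430), [210.0, 212.0]), (np.int32(100), [191.0, 217.0])]
(0.029, -0.049) [190. 220.] [358. 215.]
(0, -0.017) [207. 216.] [348. 227.]
(-0.042, -0.012) [216. 208.] [348. 243.]
(-0.063, -0.049) [208. 201.] [363. 250.]
(-0.065, 0.033) [235. 206.] [332. 254.]
(0, 0.04) [227. 220.] [326. 229.]
(-0.03, 0.04) [232. 214.] [328. 241.]
(0.03, 0.04) [222. 227.] [325. 218.]
```

The five apples seen from the top account for the scene blobs except one at scene ~(216,225). That one is the sixth apple, in the tray under the mouth, so all six are in and the job can be handed in.

```bash
python3 -c "
from bench import robot
print(robot.finish_job())"
```

```text
the job is handed in; nothing more can be done
None
```

The job is handed in at about 23 s on the clock: the tray is home against the stop bar, the flap was eased shut and the hand is clear; five apples are plainly in the tray, and the sixth, mostly hidden under the mouth, I placed there from the scene view.

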